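Free the jammed drip board from the cooling trough

ROBOT

A 6-joint arm with a two-finger parallel gripper is mounted at the origin on the work surface. World frame = base frame: x ahead of the robot, y to its left, z up, the work surface at z = 0. Lengths are in m, angles in rad, forces in N, time in s.
With the tool pointing down it reaches from about 0.275 to 0.75 m from the base axis. Payload 10.2 kg.
Tool frame: the origin (TCP) lies at the very end of the fingers, on their centre line; the grasp point (between the pads) lies 19 mm behind it; z points along the fingers, y is the direction in which the jaws open and shut (so a half turn about z gives the same grasp; the last joint's range is limited). The gripper opens to 88 mm and grips with 3 to 60 N. Pads are 18 mm wide; open, the fingers measure 123 mm over their backs; the gripper's body (75 mm by 187 mm) begins 45 mm behind the grasp point.
Start: joints at [-1.554, 0.313, 1.498, -0, 1.331, -0.223], TCP at [0.125, -0.51, 0.239] pointing down, gripper open.
Joint ranges: [-2.94, 2.94], [-0.97, 2.17], [0.19, 2.56], [-1.23, 4.37], [0.02, 3.11], [-2.88, 2.88]. Speed limits (rad/s): [2.39, 2.39, 3.01, 3.14, 3.14, 3.14].

INTERFACE

Orientations are given as a rotation vector (axis times angle).
In Python, from rig import * gives the robot as it stands.
- The arm moves only by the tool jog_arm, never from a script. Its arguments are lists of equal length, an entry for each row: "travel": the shift along the tool's x, y, z each as a share of 0.5 m, from -1 to 1, a list of three; "turn": the turn about the tool's z as a share of 60 degrees, from -1 to 1. A call has 1 to 20 rows; each row is the pose to reach, as a shift and turn from the pose commanded when the call began, along the tool's axes at that moment; what a row does not reach only later rows make up. A row lasts 1/8 s, in which the tool goes at most 62.5 mm and 10.7 degrees, less where a joint would pass 70% of its speed; a pose out of reach is approached as far as the arm can. A call with a number of a shift or a turn outside -1 to 1 is refused whole. A call with a gripper value outside its range is refused whole. "jaw" is the closure, from 0 (fully open) to 1 (shut), set as the call begins (left out, the last holds). The fingers move at their own pace and stop on an object; "grip_force" is the grip in N (left out, the last holds). Time passes only in rows, so rows that repeat a pose let the fingers close. It gives the time, the measured TCP pose, the force and the opening at its end, in the units of the state.
- sense(): the state, without advancing time (a new reading comes with each control period).
- camera(name): name is "side" or "top"; returns a dict with "color" (480x640x3 uint8, red, green, blue), "range_z" (480x640 float32, m along the optical axis (not along the pixel's ray), 0 where there is no reading), "fovy" (degrees; the focal length in pixels is half the picture's height over the tangent of half this angle, whatever the lens; pixels are square), "cx", "cy" (the principal point, pixels), "extrinsics" (4x4, takes a point from world to camera coordinates). Camera axes: x right, y up, looking along -z (the intrinsics and any distortion apply to the point x, -y, -z); pixel columns grow to the right and rows downward; lengths in m; the calibration is good to about 2 mm. A picture is of the moment at which its call begins.
- finish_job(): hands the job in, once; it reports no verdict.
Trained networks look in a picture, given as the dict that the camera call returned (one of the last four; its "shot" number tells which), for a name from the list of things; names that differ only in an ending like _2 or _b are one class to them, and where a whole thing is asked for, a point or a joint stands for the part that bears it (a point fixed in the world has none). Each returns a list of dicts, best first, with "conf" (0 to 1); they miss things now and then, are a little off and sometimes report something else, mostly with a low value. They report only what shows in the picture. A call takes as long as a camera call.
- outline_of(picture, query): "mask" (480x640 bool, what is visible of it).
- pinpoint(picture, query): "location" ([x, y, z] in m, in world coordinates, good to about 4 mm: a listed point, or the origin of a listed thing).
The state is a dict: "time_s": time; "qpos": joint angles; "qd": joint speeds; "joint_torque": joint torques, N m; "tool_pos": TCP position; "eef_rot": TCP orientation; "contact_force": force on the tool from outside, world axes, zero at the start; "ft_torque": the same for the moment, N m; "gripper_width": opening from 0.0 (shut) to 1.0 (fully open).
Only numpy, scipy, OpenCV 4.12 (cv2) and the standard library are available. Lean on these libraries where they do the work, as an engineer would, in place of code of your own. Each camera call takes 0.05 s, during which the arm holds its last target.

TASK

The plywood drip board has jammed askew in the steel cooling trough: one corner is stuck in the drain slot and the opposite corner rides up on the rim. Nudge it round until it lies square with the trough and drops flat on the trough's floor, then lift it out by its blue handle and lay it gently on the wooden rack, flat, handle up, centred and lined up with the rack. Do not disturb the three tins of fresh wax.

Things in the scene. Friction and masses are not known exactly. Their poses are not given: they have to be found in the camera images.
- trough: open steel trough, fixed, left or right. Origin: centre of its underside; x across, y along its length, z up. Inside 148 (x) by 236 (y) mm, walls 6 mm, floor top at z = 6 mm, rim at z = 52 mm. Its +x wall has a low drain slot from y = -118 to -14 mm, z = 6 to 20 mm (no other opening). Its -x side faces the robot.
- board: loose plywood board 140 (x) by 200 (y) by 8 mm, 0.2 to 0.45 kg. Origin: centre of its underside; z up out of the face with the handle. At the start it is turned about 0.25 rad anticlockwise (from above) in the trough and slopes down 0.29 rad towards the trough's +x side. Once square and flush with the +x wall it lies flat and lifts straight up.
- handle (a point): middle of the top face of the board's blue batten handle: centred on the board, 16 mm wide (x), 110 mm long (y), from 8 to 46 mm above the board's underside. Pushing its +y half towards the trough's +x side levers the stuck corner out of the slot; the board then drops.
- rack: fixed wooden rack 160 (x) by 210 (y) mm: a base with two battens 22 mm wide across it (along x, at y = -65 and +65 mm). Origin: centre of its underside; y along its length, matching the board's y either way round.
- rack_top (a point): centre of the rack at the height of the battens' tops, 30 mm above the table: where the middle of the board's underside belongs
- tin_green: short tin of pale green wax, 72 mm across, 60 mm high, loose, 0.3 kg. Origin: centre of its underside
- tin_orange: short tin with an orange band and cream wax, 66 mm across, 55 mm high, loose. Origin: centre of its underside
- tin_dark: short tin of dark wax, 72 mm across, 60 mm high, loose. Origin: centre of its underside
- stuck_corner (a point): the board's (+x, -y) corner, on its underside; starts in the drain slot, which holds it down
- raised_corner (a point): the board's (-x, +y) corner, on its underside; starts over the rim of the trough's -x wall

How it is judged:
By the outcome, as a careful person would: the job done as asked, in the order asked, and still so for the second after the job is handed in, with the robot touching nothing.
It also fails if it takes over 54 s, if anything falls off the work surface, if the arm or the gripper's body presses on something with over 40 N, if the wrist force passes 120 N, or if a joint passes its speed limit or range.

## Working session

There is one attempt and no reset: what is moved stays moved. The work goes in short steps, Python scripts to look and compute and a tool call to move; the robot and the scene stay as the last step left them, time stands still between calls to the robot, and variables do not carry over. Pictures are saved under pics/ and viewed, and the job is handed in when it is done.

Besides the shell and the picture viewer there is one more tool, called after "Call:" as name([rows], argument=value, ...), one row to a line, values as JSON. jog_arm: Moves the arm, as the interface text tells. Its arguments: {"type":"object","properties":{"travel":{"type":"array"},"turn":{"type":"array"},"jaw":{"type":"number"},"grip_force":{"type":"number"}},"required":["travel","turn"]}

```bash
mkdir -p pics; ls; cat > h.py <<'E'
from rig import *
import numpy as np, cv2
from scipy.spatial.transform import Rotation as R
def save(p,n):
    cv2.imwrite('pics/'+n, cv2.cvtColor(p['color'],cv2.COLOR_RGB2BGR))
def deproj(p):
    h,w=p['range_z'].shape; f=h/2/np.tan(np.radians(p['fovy'])/2)
    v,u=np.mgrid[0:h,0:w]; z=p['range_z']
    X=np.stack([(u-p['cx'])/f*z, -(v-p['cy'])/f*z, -z, np.ones_like(z)],-1)
    W=X@np.linalg.inv(p['extrinsics']).T
    W=W[...,:3].copy(); W[z==0]=np.nan
    return W
E
python3 - <<'E'
from h import *
s=sense(); print({k:np.round(v,3) for k,v in s.items()})
for n in ['top','side']:
    p=camera(n); save(p,n+'0.png'); print(n,[k for k in p], p['fovy'],p['cx'],p['cy'])
    for q in ['trough','board','handle','rack','rack_top','tin_green','tin_orange','tin_dark','stuck_corner','raised_corner']:
        print(q,[(np.round(d['location'],3),round(d['conf'],2)) for d in pinpoint(p,q)[:2]])
print(sense()['time_s'])
E
```

```text
pics
{'time_s': np.float64(0.0), 'qpos': array([-1.554,  0.313,  1.498, -0.   ,  1.331, -0.223]), 'qd': array([-0.002,  0.   ,  0.001,  0.   ,  0.   , -0.002]), 'joint_torque': array([-0.0000e+00, -4.0221e+01, -2.5227e+01,  6.9000e-02,  3.5000e-02,
       -0.0000e+00]), 'tool_pos': array([ 0.125, -0.51 ,  0.238]), 'eef_rot': array([-3.118, -0.376, -0.   ]), 'contact_force': array([0.528, 1.079, 0.311]), 'ft_torque': array([ 0.021,  0.019, -0.022]), 'gripper_width': np.float64(0.998)}
top ['color', 'range_z', 'fovy', 'cx', 'cy', 'extrinsics', 'shot'] 50.55177941163533 315.8134367696086 253.31048494210194
trough []
board [(array([0.564, 0.176, 0.028]), 0.62), (array([0.579, 0.177, 0.071]), 0.42)]
handle [(array([0.582, 0.179, 0.07 ]), 0.6)]
rack [(array([ 0.585, -0.161,  0.001]), 0.67)]
rack_top [(array([ 0.583, -0.159,  0.029]), 0.56)]
tin_green [(array([ 0.36 , -0.025,  0.001]), 0.7)]
tin_orange [(array([0.76 , 0.074, 0.001]), 0.69), (array([ 0.362, -0.022,  0.   ]), 0.34)]
tin_dark [(array([ 0.764, -0.167, -0.003]), 0.86)]
stuck_corner [(array([0.654, 0.094, 0.003]), 0.92)]
raised_corner [(array([0.476, 0.255, 0.056]), 0.79)]
side ['color', 'range_z', 'fovy', 'cx', 'cy', 'extrinsics', 'shot'] 45.36007371697456 316.35110768602925 232.06306801820878
trough []
board [(array([0.56 , 0.18 , 0.028]), 0.8)]
handle [(array([0.584, 0.182, 0.073]), 0.7)]
rack [(array([ 0.582, -0.159, -0.001]), 0.82)]
rack_top [(array([ 0.586, -0.155,  0.027]), 0.59)]
tin_green [(array([ 0.36 , -0.026,  0.001]), 0.67)]
tin_orange [(array([ 0.762,  0.071, -0.002]), 0.56)]
tin_dark [(array([ 0.764, -0.169, -0.002]), 0.98)]
stuck_corner [(array([0.65 , 0.094, 0.006]), 0.57)]
raised_corner [(array([0.476, 0.26 , 0.055]), 0.78)]
1.1
```

View pics/top0.png

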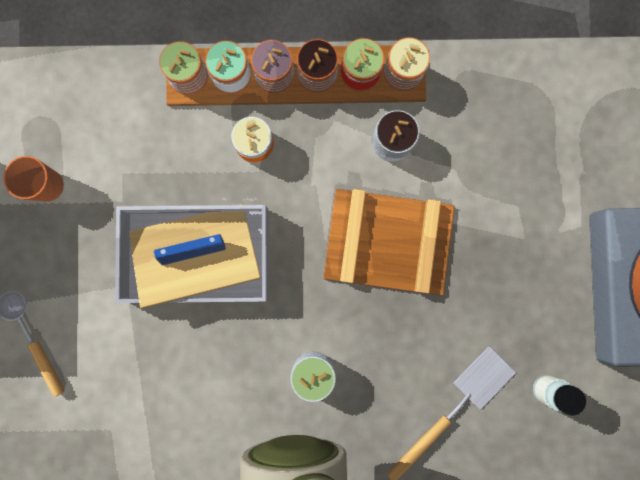

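View pics/side0.png

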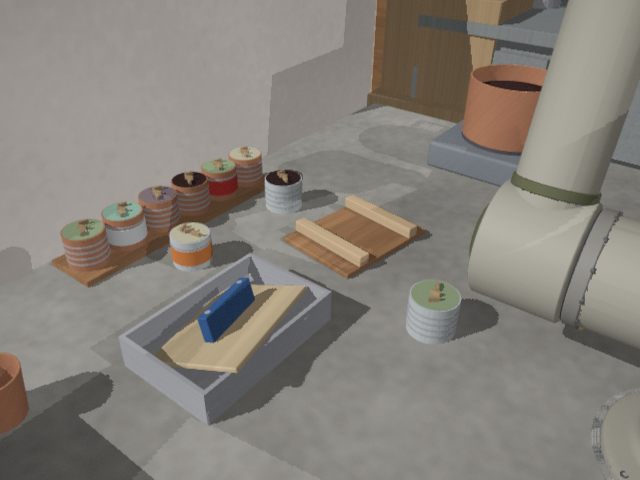

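```bash
python3 - <<'E'
from h import *
import pickle
for n in ['top','side']:
    p=camera(n); W=deproj(p)
    m={}
    for q in ['handle','board','rack','trough']:
        o=outline_of(p,q)
        m[q]=o[0]['mask'] if o else None; print(n,q,o[0]['conf'] if o else None, m[q].sum() if o else 0)
    pickle.dump((p,W,m),open(n+'0.pkl','wb'))
    # trough rim: z ~ .052
    reg=(W[...,0]>.4)&(W[...,0]<.72)&(W[...,1]>.0)&(W[...,1]<.35)
    t=reg&(abs(W[...,2]-.052)<.004)
    c=p['color'].astype(int); gray=(c.max(-1)-c.min(-1)<30)
    t&=gray
    P=W[t][:,:2].astype(np.float32); 
    # keep the main
    print('rim',len(P),cv2.minAreaRect(P),np.percentile(P,[1,50,99],axis=0).round(3).tolist())
    reg=(W[...,0]>.45)&(W[...,0]<.72)&(W[...,1]<-.02)&(W[...,1]>-.3)
    t=reg&(abs(W[...,2]-.030)<.004)
    k=cv2.morphologyEx(t.astype(np.uint8),cv2.MORPH_OPEN,np.ones((3,3)))>0
    P=W[k][:,:2].astype(np.float32); r=cv2.minAreaRect(P); print('rack',len(P),r,P.mean(0))
    nn,l,st,ce=cv2.connectedComponentsWithStats(k.astype(np.uint8))
    for i in range(1,nn):
        if st[i,4]>100: print('  batten',cv2.minAreaRect(W[l==i][:,:2].astype(np.float32)),W[l==i][:,2].mean())
    blue=(c[...,2]>c[...,0]+40)&(W[...,2]>.03)&(W[...,1]>0)&(W[...,1]<.4)
    P=W[blue]; print('blue',len(P),P.mean(0),np.nanpercentile(P,[2,98],axis=0).round(3).tolist())
    for q in ['tin_green','tin_orange','tin_dark']: pass
print(sense()['time_s'])
E
```

```text
top handle 0.59 9371
top board 0.76 9250
top rack 0.85 11071
top trough 0.89 5600
rim 1787 ((0.5669237375259399, 0.1774241179227829), (0.24894525110721588, 0.16018439829349518), 89.49913024902344) [[0.486, 0.053], [0.575, 0.171], [0.647, 0.301]]
rack 2365 ((0.5836097002029419, -0.15789812803268433), (0.15217573940753937, 0.15989473462104797), 81.007568359375) [ 0.58337003 -0.15753523]
  batten ((0.5937761068344116, -0.0936499610543251), (0.022080980241298676, 0.1598915010690689), 80.9834976196289) 0.03008479059592592
  batten ((0.5733224153518677, -0.22186563909053802), (0.022511007264256477, 0.15957781672477722), 81.04252624511719) 0.030153022274042377
blue 685 [0.57658131 0.17297563 0.07351908] [[0.56, 0.124, 0.062], [0.593, 0.226, 0.08]]
side handle 0.57 7736
side board 0.93 7750
side rack 0.63 6108
side trough 0.91 12224
rim 2381 ((0.565032958984375, 0.1782386600971222), (0.25110143423080444, 0.17053060233592987), 89.89820861816406) [[0.487, 0.055], [0.556, 0.202], [0.648, 0.303]]
rack 1161 ((0.5836948752403259, -0.15558397769927979), (0.1540575623512268, 0.16062872111797333), 80.77558135986328) [ 0.5787669 -0.1458834]
  batten ((0.5734070539474487, -0.21921409666538239), (0.02537965029478073, 0.1575750708580017), 80.66556549072266) 0.02837122743915453
  batten ((0.593986988067627, -0.09220953285694122), (0.025648154318332672, 0.16062872111797333), 80.77558135986328) 0.028517063210957455
blue 1713 [0.56755597 0.18606275 0.06242551] [[0.552, 0.128, 0.043], [0.588, 0.232, 0.078]]
1.6
```

```bash
python3 - <<'E'
from h import *
import pickle
for n in ['top','side']:
    p,W,m=pickle.load(open(n+'0.pkl','rb'))
    c=p['color'].astype(int)
    wood=(c[...,0]>c[...,2]+40)&(W[...,0]>.45)&(W[...,0]<.68)&(W[...,1]>.05)&(W[...,1]<.32)&(W[...,2]>.004)
    wood=cv2.erode(wood.astype(np.uint8),np.ones((3,3)))>0
    P=W[wood]; A=np.c_[P[:,:2]-[.567,.1774],np.ones(len(P))]
    for _ in range(6):
        k,*_r=np.linalg.lstsq(A,P[:,2],rcond=None); r=abs(A@k-P[:,2]); g=r<max(.003,np.median(r)*2); A=A[g];P=P[g]
    print(n,len(P),k, 'normal',np.r_[-k[:2],1]/np.linalg.norm(np.r_[-k[:2],1]))
    print(cv2.boxPoints(cv2.minAreaRect(P[:,:2].astype(np.float32))))
    nrm=np.r_[-k[:2],1]; nrm/=np.linalg.norm(nrm)
    blue=(c[...,2]>c[...,0]+40)&(W[...,1]>0)&(W[...,1]<.4)&(W[...,0]>.45)&(W[...,0]<.68)
    Q=W[blue]; h=(Q-[.567,.1774,k[2]])@nrm
    print('h',np.percentile(h,[5,50,95]))
    T=Q[h>.033]; r=cv2.minAreaRect(T[:,:2].astype(np.float32)); print('top',len(T),T.mean(0),r,cv2.boxPoints(r).round(3).tolist())
s=sense(); M=R.from_rotvec(s['eef_rot']).as_matrix(); print(s['tool_pos'],M)
E
```

```text
top 6726 [-3.00890914e-01  5.49543635e-05  3.81238170e-02] normal [ 2.88130479e-01 -5.26238126e-05  9.57591157e-01]
[[0.48011538 0.2562122 ]
 [0.5255778  0.06461559]
 [0.65310335 0.09487507]
 [0.607641   0.28647166]]
h [0.03000214 0.03739121 0.03967051]
top 620 [0.57689111 0.17518944 0.07434876] ((0.5769003033638, 0.1752195507287979), (0.01681961864233017, 0.10836058855056763), 13.229321479797363) [[0.5559999942779541, 0.22599999606609344], [0.5809999704360962, 0.12099999934434891], [0.597000002861023, 0.12399999797344208], [0.5730000138282776, 0.23000000417232513]]
side 3575 [-2.99434736e-01  2.93268931e-04  3.73662090e-02] normal [ 2.86851038e-01 -2.80944350e-04  9.57975158e-01]
[[0.4820941  0.26128405]
 [0.5272946  0.0690969 ]
 [0.6507656  0.09813604]
 [0.60556513 0.2903232 ]]
h [0.00519061 0.0249641  0.03840373]
top 539 [0.57448392 0.18312692 0.07374655] ((0.5773319005966187, 0.17889350652694702), (0.018060486763715744, 0.10944005846977234), 13.794671058654785) [[0.5559999942779541, 0.23000000417232513], [0.5820000171661377, 0.12399999797344208], [0.5989999771118164, 0.12800000607967377], [0.5730000138282776, 0.23399999737739563]]
[ 0.12468608 -0.50998743  0.23873174] [[ 9.71387129e-01  2.37501674e-01 -2.17043168e-06]
 [ 2.37501674e-01 -9.71387129e-01 -2.29594260e-05]
 [-7.56123151e-06  2.17870098e-05 -1.00000000e+00]]
```

Call:
jog_arm([
  [0.745,-0.742,0.08],
  [0.745,-0.742,0.08],
  [0.745,-0.742,0.08],
  [0.745,-0.742,0.08],
  [0.745,-0.742,0.08],
  [0.745,-0.742,0.08],
  [0.745,-0.742,0.08],
  [0.745,-0.742,0.08],
  [0.745,-0.742,0.08],
  [0.745,-0.742,0.08],
], turn=[-1,-1,-1,-1,-1,-1,-1,-1,-1,-1], jaw=0.3, grip_force=20)

```text
time_s: 2.85
tool_pos: [0.3987, -0.06, 0.1986]
eef_rot: [-2.51, -1.889, 0.0]
contact_force: [-0.6, -0.8, 0.1]
gripper_width: 0.707
```

Call:
jog_arm([
  [0.622,0.169,0.1],
  [0.622,0.169,0.1],
  [0.622,0.169,0.1],
  [0.622,0.169,0.1],
  [0.622,0.169,0.15],
  [0.622,0.169,0.197],
  [0.622,0.169,0.197],
], turn=[-0.271,-0.271,-0.271,-0.271,-0.271,-0.271,-0.271])

```text
time_s: 3.72
tool_pos: [0.5659, 0.2128, 0.098]
eef_rot: [-2.219, -2.22, 0.006]
contact_force: [0.1, -1.2, 0.4]
gripper_width: 0.698
```

```bash
python3 - <<'E'
from h import *
for n in ['top','side']:
    p=camera(n); save(p,n+'1.png')
s=sense(); print(s['tool_pos'],R.from_rotvec(s['eef_rot']).as_matrix().round(4),s['qpos'].round(2),s['time_s'])
E
```

```text
[0.56695228 0.21221933 0.10131319] [[ 1.3e-03  1.0e+00  6.0e-04]
 [ 1.0e+00 -1.3e-03 -2.0e-04]
 [-2.0e-04  6.0e-04 -1.0e+00]] [ 0.16  0.62  1.41 -0.    1.11  0.17] 3.825
```

View pics/side1.png

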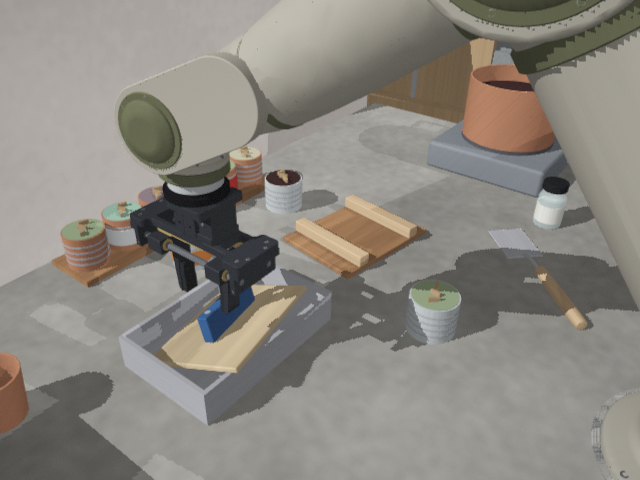

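The fingers straddle the handle's +y half (side picture near 215,290), clear of it. Now I descend.

Call:
jog_arm([
  [0,0,0.05],
  [0,0,0.084],
  [0,0,0.084],
  [0,0,0.084],
], turn=[0,0,0,0])

```text
time_s: 4.32
tool_pos: [0.5672, 0.2135, 0.0594]
eef_rot: [2.221, 2.22, 0.002]
contact_force: [-0.5, 0.3, -0.3]
gripper_width: 0.698
```

Call:
jog_arm([
  [0,0.016,0],
  [0,0.024,0],
  [0,0.03,0],
  [0,0.036,0.002],
  [0,0.042,0.004],
  [0,0.042,0.004],
], turn=[0,0,0,0,0,0])

```text
time_s: 5.08
tool_pos: [0.5874, 0.2139, 0.0561]
eef_rot: [-2.221, -2.221, 0.001]
contact_force: [-2.2, 1.5, 2.5]
gripper_width: 0.704
```

```bash
cat > look.py <<'E'
import sys
from h import *
tag=sys.argv[1]
for n in ['top','side']:
    p=camera(n); W=deproj(p); save(p,n+tag+'.png')
    c=p['color'].astype(int)
    reg=(W[...,0]>.45)&(W[...,0]<.70)&(W[...,1]>.04)&(W[...,1]<.33)&(W[...,2]>.004)
    wood=(c[...,0]>c[...,2]+40)&reg
    wood=cv2.erode(wood.astype(np.uint8),np.ones((3,3)))>0
    P=W[wood]; A=np.c_[P[:,:2]-[.567,.1774],np.ones(len(P))]
    for _ in range(6):
        k,*_r=np.linalg.lstsq(A,P[:,2],rcond=None); r=abs(A@k-P[:,2]); g=r<max(.003,np.median(r)*2); A=A[g];P=P[g]
    print(n,'plane',len(P),k.round(3))
    r=cv2.minAreaRect(P[:,:2].astype(np.float32)); print('wood',np.round(r[0],3),np.round(r[1],3),round(r[2],1),P.min(0).round(3),P.max(0).round(3))
    nrm=np.r_[-k[:2],1]; nrm/=np.linalg.norm(nrm)
    blue=(c[...,2]>c[...,0]+40)&reg
    Q=W[blue]; h=(Q-[.567,.1774,k[2]])@nrm; T=Q[h>.033]
    if len(T)>20:
        r=cv2.minAreaRect(T[:,:2].astype(np.float32)); print('blue top',len(T),T.mean(0).round(3),np.round(r[0],3),np.round(r[1],3),round(r[2],1))
s=sense(); print(s['tool_pos'].round(4),s['contact_force'].round(1),s['time_s'])
E
python3 look.py 2
```

```text
top plane 4244 [-0.309 -0.013  0.038]
wood [0.575 0.149] [0.13  0.141] 13.0 [0.497 0.067 0.014] [0.639 0.217 0.061]
blue top 481 [0.582 0.165 0.073] [0.582 0.164] [0.017 0.084] 12.9
side plane 2622 [-0.308 -0.012  0.038]
wood [0.57  0.181] [0.129 0.196] 13.9 [0.485 0.075 0.019] [0.622 0.277 0.062]
blue top 111 [0.567 0.225 0.077] [0.543 0.231] [0.032 0.082] 81.4
[0.5874 0.2139 0.0562] [-2.   1.1  1.5] 5.175
```

View pics/side2.png

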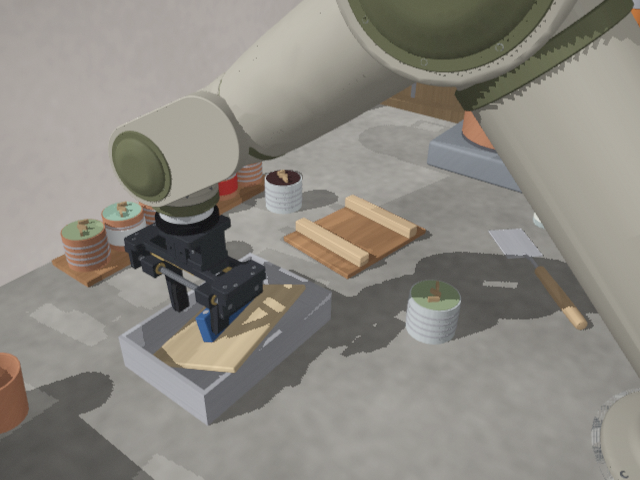

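Contact has just begun (finger at 215,310 against the handle). I keep pushing.

Call:
jog_arm([
  [0,0.006,0],
  [0,0.012,0],
  [0,0.018,0],
  [0,0.024,0],
  [0,0.024,0],
], turn=[0,0,0,0,0])

```text
time_s: 5.8
tool_pos: [0.5991, 0.2139, 0.0556]
eef_rot: [-2.22, -2.221, 0.002]
contact_force: [-4.5, 0.6, -1.6]
gripper_width: 0.703
```

```bash
python3 look.py 3
```

```text
top plane 4327 [-0.133 -0.001  0.024]
wood [0.571 0.155] [0.135 0.126] 0.5 [0.504 0.092 0.012] [0.639 0.219 0.035]
blue top 411 [0.576 0.173 0.061] [0.576 0.172] [0.073 0.015] 88.9
side plane 1671 [-0.119  0.003  0.022]
wood [0.566 0.181] [0.17  0.104] 89.7 [0.515 0.096 0.014] [0.618 0.266 0.03 ]
blue top 298 [0.571 0.215 0.06 ] [0.549 0.196] [0.108 0.073] 88.3
[0.5989 0.2138 0.0556] [-4.5  2.1 -0.9] 5.9
```

View pics/side3.png

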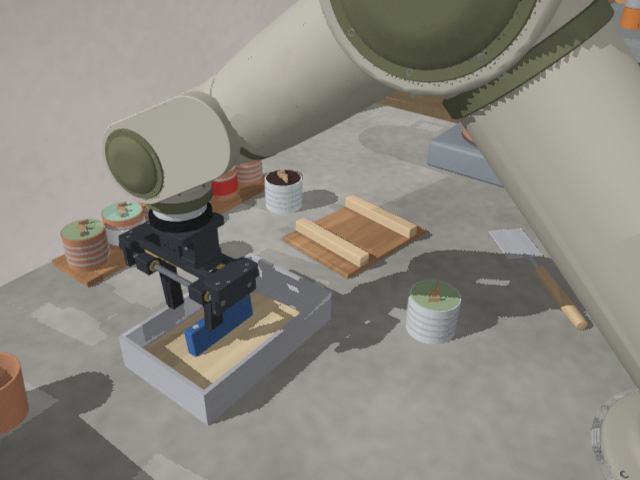

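The board is now square but still tilts 0.13 rad, apparently held by the finger. I back off.

Call:
jog_arm([
  [0,-0.02,0],
  [0,-0.03,0],
  [0,-0.04,0],
  [0,-0.04,0],
], turn=[0,0,0,0])

```text
time_s: 6.4
tool_pos: [0.5795, 0.2138, 0.0565]
eef_rot: [2.221, 2.221, 0.001]
contact_force: [0.1, 0.4, -0.6]
gripper_width: 0.702
```

```bash
python3 look.py 4
```

```text
top plane 4425 [ 0.001 -0.     0.014]
wood [0.57  0.157] [0.127 0.135] 89.4 [0.502 0.092 0.011] [0.638 0.22  0.017]
blue top 396 [0.57  0.174 0.052] [0.57  0.173] [0.075 0.015] 89.5
side plane 1072 [-0.002  0.002  0.013]
wood [0.571 0.176] [0.15  0.091] 89.7 [0.526 0.102 0.01 ] [0.617 0.251 0.016]
blue top 310 [0.568 0.228 0.052] [0.537 0.226] [0.048 0.086] 86.8
[0.5798 0.2137 0.0564] [ 0.2 -0.8  0.1] 6.5
```

View pics/side4.png

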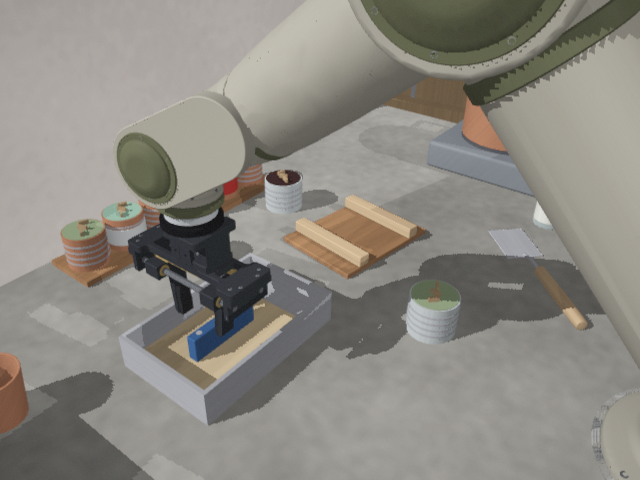

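View pics/top4.png

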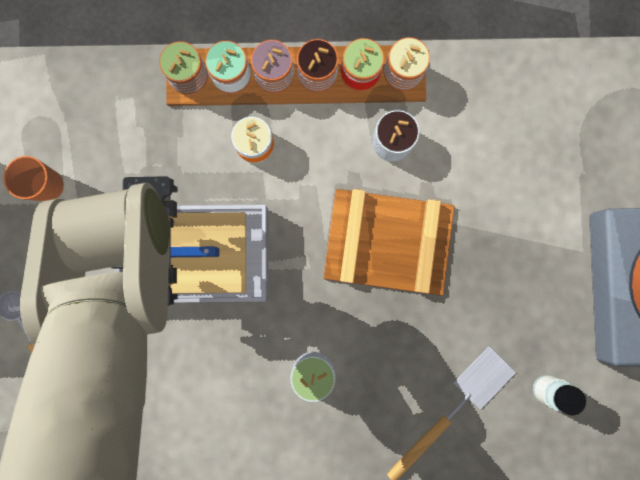

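Top view: the board is flat (top at z = 14 mm, slope 0) and square. Its near edge gives a centre of about (0.570, 0.190). Next I centre over the handle, descend and grip.

Call:
jog_arm([
  [-0.047,-0.02,0],
  [-0.047,-0.02,0.02],
  [-0.047,-0.02,0.055],
  [-0.047,-0.02,0.072],
  [-0.047,-0.02,0.072],
], turn=[0,0,0,0,0])

```text
time_s: 7.12
tool_pos: [0.5692, 0.1906, 0.0191]
eef_rot: [-2.22, -2.221, 0.002]
contact_force: [-0.1, 0.9, -0.2]
gripper_width: 0.698
```

Call:
jog_arm([
  [0,0,0],
  [0,0,0],
  [0,0,0],
  [0,0,0],
  [0,0,0],
], turn=[0,0,0,0,0], jaw=1, grip_force=45)

```text
time_s: 7.75
tool_pos: [0.5698, 0.1902, 0.0203]
eef_rot: [2.221, 2.221, 0.001]
contact_force: [2.0, -0.0, -0.5]
gripper_width: 0.173
```

Call:
jog_arm([
  [0,0,-0.01],
  [0,0,-0.03],
  [0,0,-0.06],
  [0,0,-0.1],
  [0,0,-0.14],
  [0,0,-0.18],
  [0,0,-0.18],
  [0,0,-0.18],
], turn=[0,0,0,0,0,0,0,0])

```text
time_s: 8.75
tool_pos: [0.5692, 0.1902, 0.1097]
eef_rot: [-2.221, -2.221, 0.001]
contact_force: [0.4, -0.6, -4.3]
gripper_width: 0.181
```

```bash
cat > look2.py <<'E'
import sys
from h import *
tag=sys.argv[1]; s=sense(); t=s['tool_pos']
for n in ['top','side']:
    p=camera(n); W=deproj(p); save(p,n+tag+'.png')
    c=p['color'].astype(int)
    reg=(abs(W[...,0]-t[0])<.14)&(abs(W[...,1]-t[1])<.14)&(W[...,2]>float(sys.argv[2]))&(W[...,2]<t[2]+.01)
    wood=(c[...,0]>c[...,2]+40)&reg
    P=W[wood]; A=np.c_[P[:,:2]-t[:2],np.ones(len(P))]
    for _ in range(6):
        k,*_r=np.linalg.lstsq(A,P[:,2],rcond=None); r=abs(A@k-P[:,2]); g=r<max(.003,np.median(r)*2); A=A[g];P=P[g]
    r=cv2.minAreaRect(P[:,:2].astype(np.float32))
    print(n,'plane',len(P),k.round(4),'rect',np.round(r[0],4),np.round(r[1],3),round(r[2],2), P.min(0).round(3),P.max(0).round(3))
print(s['tool_pos'].round(4),R.from_rotvec(s['eef_rot']).as_matrix()[:2,:2].round(4).tolist(),s['contact_force'].round(1),s['gripper_width'],s['time_s'])
E
python3 look2.py 5 .06
```

```text
top plane 4975 [-0.0006 -0.0011  0.1034] rect [0.5704 0.1906] [0.2   0.139] 89.05 [0.499 0.091 0.1  ] [0.638 0.291 0.106]
side plane 6273 [-0.0011 -0.0004  0.1021] rect [0.5701 0.194 ] [0.2   0.141] 89.8 [0.499 0.094 0.099] [0.641 0.294 0.105]
[0.5692 0.1902 0.1097] [[0.0, 1.0], [1.0, -0.0]] [ 0.4 -0.6 -4.3] 0.18139114192926217 8.75
```

View pics/side5.png

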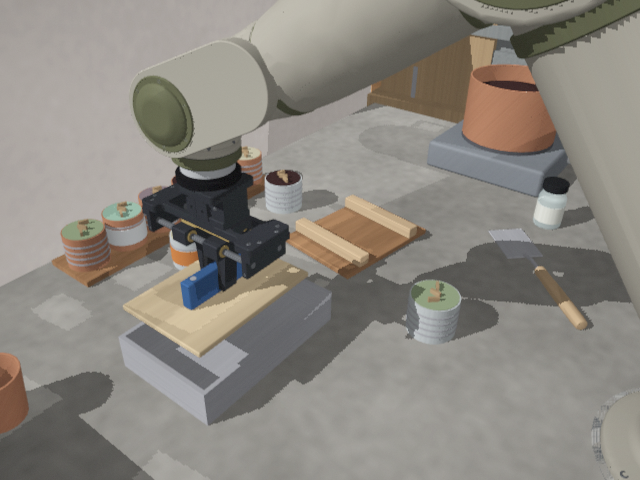

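The board hangs level, handle up, in the grip above the trough (side picture, handle at 212,283). I carry it to the rack.

Call:
jog_arm([
  [-0.03,0,0],
  [-0.09,0.003,0],
  [-0.17,0.007,0],
  [-0.26,0.01,0],
  [-0.35,0.013,0],
  [-0.44,0.017,0],
  [-0.53,0.021,0],
  [-0.61,0.024,0],
  [-0.67,0.026,0],
  [-0.698,0.027,0],
  [-0.698,0.027,0],
  [-0.698,0.027,0],
], turn=[0,0,0.02,0.04,0.06,0.09,0.11,0.13,0.148,0.148,0.148,0.148])

```text
time_s: 10.35
tool_pos: [0.583, -0.1577, 0.1101]
eef_rot: [-2.385, -2.044, 0.0]
contact_force: [-0.4, -0.1, -4.2]
gripper_width: 0.177
```

```bash
python3 look2.py 6 .06
```

```text
top plane 2733 [ 0.     -0.0016  0.1041] rect [ 0.5839 -0.1501] [0.188 0.14 ] 81.21 [ 0.521 -0.237  0.101] [ 0.666 -0.048  0.107]
side plane 2628 [ 0.0015 -0.0006  0.1025] rect [ 0.5834 -0.1526] [0.201 0.142] 81.82 [ 0.5   -0.252  0.099] [ 0.667 -0.045  0.105]
[ 0.583  -0.1577  0.1101] [[0.1533, 0.9882], [0.9882, -0.1533]] [-0.4 -0.1 -4.2] 0.1770991678427535 10.35
```

View pics/top6.png

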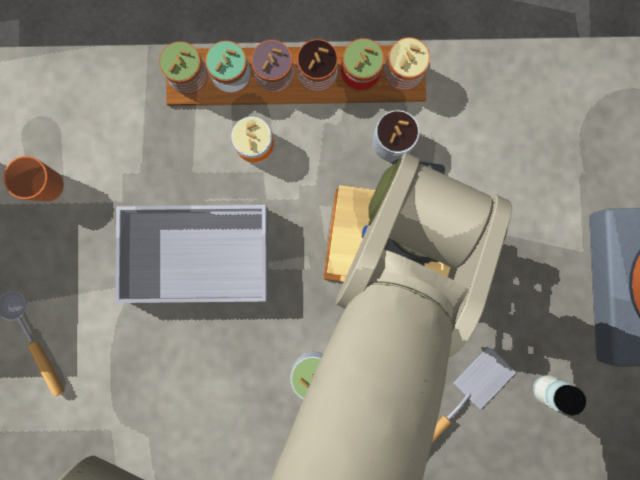

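Call:
jog_arm([
  [-0.003,0,0.03],
  [-0.003,0,0.07],
  [-0.003,0,0.1],
  [-0.003,0,0.115],
  [-0.003,0,0.122],
  [-0.003,0,0.126],
  [-0.003,0,0.129],
  [-0.003,0,0.131],
  [-0.003,0,0.131],
], turn=[0.005,0.005,0.005,0.005,0.005,0.005,0.005,0.005,0.005])

```text
time_s: 11.58
tool_pos: [0.5829, -0.1602, 0.0448]
eef_rot: [2.392, 2.036, 0.0]
contact_force: [0.2, 0.2, -4.6]
gripper_width: 0.181
```

```bash
python3 look2.py 7 .034
```

```text
top plane 2112 [-0.001  -0.0031  0.0389] rect [ 0.5956 -0.0836] [0.055 0.144] 76.68 [ 0.526 -0.126  0.036] [ 0.667 -0.049  0.042]
side plane 2526 [-0.0009 -0.0009  0.0371] rect [ 0.5834 -0.155 ] [0.201 0.141] 81.19 [ 0.507 -0.249  0.034] [ 0.667 -0.047  0.04 ]
[ 0.5829 -0.1602  0.0448] [[0.1596, 0.9872], [0.9872, -0.1596]] [ 0.2  0.2 -4.6] 0.18100418291242026 11.575
```

View pics/side7.png

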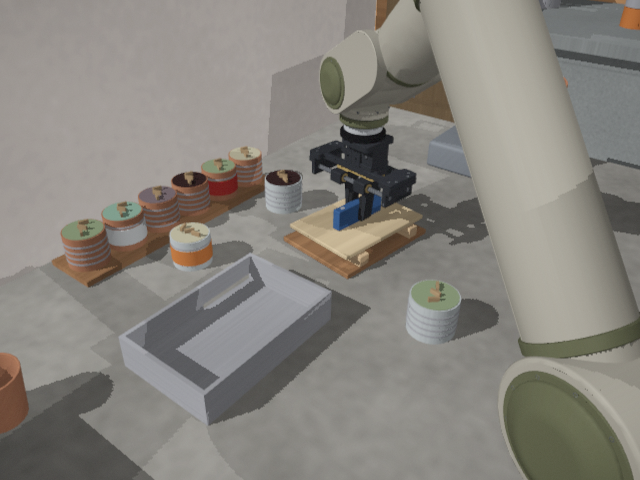

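Centre and yaw now match the rack to under 1 mm. The weight still hangs on the wrist, so I creep down the last millimetre.

Call:
jog_arm([
  [0,0,0.001],
  [0,0,0.002],
  [0,0,0.003],
  [0,0,0.003],
], turn=[0,0,0,0])

```text
time_s: 12.18
tool_pos: [0.583, -0.1603, 0.0443]
eef_rot: [2.392, 2.036, 0.0]
contact_force: [-4.4, 2.6, 8.0]
gripper_width: 0.176
```

Contact made. I release.

Call:
jog_arm([
  [0,0,-0.001],
  [0,0,-0.001],
  [0,0,-0.001],
  [0,0,-0.001],
  [0,0,-0.001],
], turn=[0,0,0,0,0], jaw=0.4)

```text
time_s: 12.8
tool_pos: [0.5829, -0.1602, 0.0437]
eef_rot: [2.392, 2.037, 0.0]
contact_force: [-0.0, 0.0, 0.2]
gripper_width: 0.602
```

Call:
jog_arm([
  [0,0,-0.02],
  [0,0,-0.06],
  [0,0,-0.14],
  [0,0,-0.24],
  [0,0,-0.3],
  [-0.2,0,-0.3],
  [-0.4,0,-0.3],
  [-0.5,0,-0.3],
  [-0.5,0,-0.3],
  [-0.5,0,-0.3],
], turn=[0,0,0,0,0,0,0,0,0,0])

```text
time_s: 14.05
tool_pos: [0.5412, -0.4109, 0.1935]
eef_rot: [2.397, 2.03, -0.001]
contact_force: [0.3, 1.2, -0.4]
gripper_width: 0.598
```

```bash
python3 - <<'E'
from h import *
for n in ['top','side']:
    p=camera(n); W=deproj(p); save(p,n+'8.png')
    c=p['color'].astype(int)
    reg=(W[...,0]>.45)&(W[...,0]<.72)&(W[...,1]<-.0)&(W[...,1]>-.32)&(abs(W[...,2]-.038)<.0045)
    wood=(c[...,0]>c[...,2]+40)&reg
    wood=cv2.morphologyEx(wood.astype(np.uint8),cv2.MORPH_OPEN,np.ones((3,3)))>0
    P=W[wood]; k,*_=np.linalg.lstsq(np.c_[P[:,:2]-[.583,-.158],np.ones(len(P))],P[:,2],rcond=None)
    r=cv2.minAreaRect(P[:,:2].astype(np.float32)); print(n,k.round(4),r)
    for q in ['tin_green','tin_orange','tin_dark']: print(q,[(np.round(d['location'],3),round(d['conf'],2)) for d in pinpoint(p,q)[:1]])
s=sense(); print(s['tool_pos'],s['contact_force'],s['time_s'])
E
```

```text
top [ 0.     -0.0005  0.0382] ((0.5824498534202576, -0.15905016660690308), (0.20032048225402832, 0.14023244380950928), 80.59828186035156)
tin_green [(array([ 0.362, -0.02 ,  0.   ]), 0.71)]
tin_orange [(array([0.761, 0.074, 0.002]), 0.7)]
tin_dark [(array([ 0.766, -0.167, -0.   ]), 0.87)]
side [0.0004 0.0001 0.0366] ((0.5835304260253906, -0.156110942363739), (0.2013273686170578, 0.14179947972297668), 81.01628875732422)
tin_green [(array([ 0.362, -0.027, -0.001]), 0.8)]
tin_orange [(array([0.761, 0.072, 0.001]), 0.67)]
tin_dark [(array([ 0.762, -0.168,  0.   ]), 0.78)]
[ 0.54346011 -0.40603125  0.19413838] [-0.57586713 -0.54717949  0.72252347] 14.45
```

View pics/top8.png

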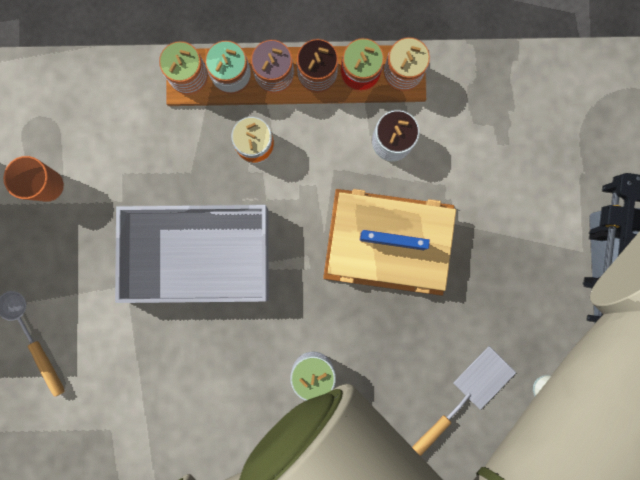

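The top view shows the board centred on the rack with its handle up (395,240). The tins are where they were and the arm is clear.

```bash
python3 -c "
from rig import *
print(finish_job())"
```

```text
the job is handed in; nothing more can be done
None
```

The board is out of the trough and lying flat on the rack, handle up. I handed the job in at about 14.5 s of the 54 s allowed.

**How it went:** I pushed the handle's +y half towards the trough's +x wall until the board was square. When I backed off, it dropped flat: top face at 14 mm, no slope. I then gripped the handle at its centre, lifted the board straight out, carried it over level and lowered it until the wrist force showed contact. After that I released it and moved the arm clear.

**Last checks:**

| Check | Top camera | Side camera |
|---|---|---|
| Centre offset from the rack | 1.6 mm | 0.6 mm |
| Yaw difference from the rack | 0.4° | 0.2° |
| Board top height (should be 38 mm) | 38.2 mm | 36.6 mm |

- **Flatness:** the slope is under 0.001 in both cameras.
- **Tins:** they look undisturbed in the picture. The network positions match the first ones within its accuracy, except that the top camera put tin_green 5 mm away. The side camera and the picture show no such shift, so I take it as noise.
- **Forces:** the highest reading I saw was about 9.5 N, at touch-down on the rack. Readings come only at the end of each move, so a brief higher peak could have gone unseen. The tool was touching nothing at the end.
- **Disagreement:** the two cameras differ by about 2 mm in y and 1.5 mm in height, which is within their calibration.

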